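# Level the clamp strap with a wedge and tighten its square nut

## Task

Finish clamping the steel die on the bench plate. Push the wooden wedge in under the drooping heel of the clamp strap until the strap lies level; then set the T-handled key over the square nut, pressing lightly and turning it a little at a time until it drops fully home, and turn the nut clockwise until it is tight against its stop. Lift the key off and stand it upright on the bench, leaving the strap level, the die where it lies and the other tools alone.

Things in the scene. Friction and masses are not known exactly. Their poses are not given: they have to be found in the camera images.
- bench_plate: Grey iron plate with dark milled top, 170 x 310 x 20 mm, fixed; place and yaw vary. Origin: centre of its underside, on the bench top. y runs along its length from the wedge end (-y) to the fence and die (+y); z up. A slotted strap lies along its middle over a 16 mm stud at y +42. Two 6 mm high strips, 24 mm either side of the middle from y -127 to -43, guide the wedge.
- clamp_strap: Dark steel strap, 44 wide, 16 thick, 158 mm long, 0.4 kg. Origin: underside of its nose on the die, at plate (0, +88, +42.5) mm, where it rocks about the plate's x axis. Extends along its own -y. Level = its z axis vertical. Starts 3 to 6 degrees low at the heel; only the wedge holds the heel up.
- strap_heel (a point): Underside of the strap's rounded heel, the line that rests on the wedge, 150 mm from the nose, at plate y -62 mm. When the strap is level it is 42.5 mm above the bench (22.5 mm above the plate's top).
- wedge: Pale wooden wedge, 120 long, 44 wide, 90 g, on the plate's top (20 mm above the bench), thin end under the heel. Origin: centre of its underside; y points to the thin end. Its top rises straight from 4 mm at y +60 to 33 mm at y -56 (1 in 4). It slides under a few newtons and stays. The strap is level with the wedge's origin at plate y about -48 mm (12 mm either way is good).
- wedge_end (a point): Middle of the wedge's blunt thick end face (44 wide, 31 mm high), 15 mm above the plate's top, where it is pushed along the wedge's +y.
- die: Steel die with a raised ornamental panel, 160 x 58 x 17 mm, 0.95 kg, loose, lying across the plate between fence and strap nose. Origin: centre of its underside. Must stay where it lies.
- nut_seat (a point): Fixed point on the stud's vertical axis, on top of the nut's round collar (46 mm across), 64.5 mm above the bench; axes as the plate's. The square nut (26 mm across flats) stands 20 mm above this: 17.5 mm square, then 2.5 mm of round chamfer 25 mm across; the stud's end shows 1.5 mm above. Its flats stand up to 30 degrees either way from the plate's axes: this is not reported.
- clamp_nut (a joint): Turn of the square nut, rad, growing clockwise seen from above; starts between 0 and 0.2 (slack); hard stop at 1.05 = tight. It does not rise or sink. Stiff: 0.25 N m turns it; it stays where left.
- tee_key: Bright steel T-handled box key, 108 mm high, 0.38 kg, standing on its socket on the bench right of the plate. Origin: centre of the socket's mouth (lower end); z up. Socket 42 mm square outside; hole 29 mm square, 30 deep, flats along the key's x and y (7 degrees turning play on the nut). Home on the nut, its origin is at nut_seat; resting unaligned on the nut's corners it is 17.5 mm higher.
- key_handle (a point): Middle of the key's flat handle bar, 99 mm above the key's origin: bar along the key's x, 14 mm thick in y, 18 mm high, 128 mm long over its round 19 mm ends. Stem below it 13 mm thick. Grip here from above, closing along the key's y.
- mallet: Wooden mallet, 96 x 234 x 57 mm, lying behind the key; bystander. Origin: centre of its underside.
- pliers: Blue-handled flat pliers, 58 x 150 x 12 mm, lying in front of the work; bystander. Origin: centre of its underside.
- hammer: Steel-headed hammer with wooden handle, 85 x 209 x 33 mm, lying behind the plate; bystander. Origin: centre of its underside.

How it is judged:
By the outcome, as a careful person would: the job done as asked, in the order asked, and still so for the second after the job is handed in, with the robot touching nothing.
It also fails if it takes over 64 s, if anything falls off the work surface, if the arm or the gripper's body presses on something with over 40 N, if the wrist force passes 120 N, or if a joint passes its speed limit or range.

## Robot

A 6-joint arm with a two-finger parallel gripper is mounted at the origin on a cart in front of the work surface, level with it; the furniture and walls round the work are solid. World frame = base frame: x ahead of the robot, y to its left, z up, the work surface at z = 0. Lengths are in m, angles in degrees, forces in N, time in s.
With the tool pointing down it reaches from about 0.25 to 0.725 m from the base axis. Payload 9.7 kg.
Tool frame: the origin (TCP) lies at the very end of the fingers, on their centre line; the grasp point (between the pads) lies grasp_offset behind it (grasp_offset is the distance from the TCP to the grasp point, in m); z points along the fingers, y is the line along which they close (so a half turn about z gives the same grasp; the last joint's range is limited). The gripper opens to 85 mm and grips with 20 to 120 N. Pads are 22 mm wide; open, the fingers measure 114 mm over their backs; the gripper's body (76 mm by 85 mm) begins 54 mm behind the grasp point. The pads swing forward as they close: fully open they stand 13 mm farther back than shut.
Start: joints at [68.64, 4.979, 10.078, 95.1, 0, 90], TCP at [0.2, 0.512, 0.231] pointing down, gripper open.
Joint ranges: [-179.16, 179.16], [-48.56, 103.87], [-65.8, 70.77], [-126.05, 130.52], [-82.76, 87.17], [-180, 180]. Speed limits (degrees/s): [127.2, 127.2, 147.25, 180, 180, 180].

## Interface

Orientations are given as [roll, pitch, yaw] about the fixed x, y, z axes, in that order (R = Rz(yaw) Ry(pitch) Rx(roll)).
In Python, from workcell import get_obs, camera, calibration, job_done, recognise, cut_out, mark_of, grasp_offset gives the robot as it stands.
- The arm moves only by the tool servo_tool, never from a script. Its argument "moves" is a list of rows, each a list of 3 entries, a list of its own where there are three numbers: the turn, a rotation vector about the tool's x, y, z in degrees, then the shift along the tool's x, y, z in m, then the opening in per cent of the stroke, from 0 (shut) to 100 (fully open). In form: [[[ax, ay, az], [x, y, z], claw], ...]. A call has 1 to 12 rows; each row shifts and turns the commanded pose from where the row before left it, along the tool's axes as they then stand; what a row does not reach is not made up. A row lasts 1/10 s, in which the tool goes at most 50 mm and 8.59 degrees, less where a joint would pass 70% of its speed; a pose out of reach is approached as far as the arm can. A call is refused whole if a number of a shift passes 0.05 or a number of a turn 8.59, either way. A call with a gripper value outside its range is refused whole. The fingers move at their own pace and stop on an object; "force" is the grip in N (left out, the last holds). Time passes only in rows, so rows that do not move let the fingers close. It gives the time, the measured TCP pose, the force, the opening and the grip force at its end, in the units of the state.
- get_obs(): the state, without advancing time (a new reading comes with each control period).
- camera(name): name is "scene" or "side" or "wrist"; returns (picture, depth): 400x640x3 uint8, red, green, blue; 400x640 float32, m along the optical axis (not along the pixel's ray), 0 where there is no reading.
- calibration(name): a dict with "camera_matrix" (3x3 intrinsics, pixels), "dist" ([k1, k2, p1, p2, k3] as OpenCV has them; the pictures are not rectified), "R" (3x3) and "t" (3): a world point X has camera coordinates R X + t. Camera axes: x right, y down, z forward; pixel columns grow to the right and rows downward; lengths in m; the calibration is good to about 2 mm. A picture is of the moment at which its call begins: read the wrist's pose just before it. calibration takes no time and is no camera call; for the wrist camera it gives the pose at the moment of the call.
- job_done(): hands the job in; it is judged then, once.
Trained networks look in the newest picture that a camera, given by its name, has taken for a name from the list of things; names that differ only in an ending like _2 or _b are one class to them, and where a whole thing is asked for, a point or a joint stands for the part that bears it (a point fixed in the world has none). Each returns a list of dicts, best first, with "score" (0 to 1); they miss things now and then, are a little off and sometimes report something else, mostly with a low value. They report only what shows in the picture. A call takes as long as a camera call.
- recognise(name, camera): "xyz" ([x, y, z] in m, in the coordinates of the camera as it stood for that picture, good to about 4 mm: the middle of the surface that is visible of it).
- cut_out(name, camera): "mask" (400x640 bool, what is visible of it).
- mark_of(name, camera): "xyz" ([x, y, z] in m, in the coordinates of the camera as it stood for that picture, good to about 4 mm: a listed point, or the origin of a listed thing).
The state is a dict: "time": time; "q": joint angles; "qd": joint speeds; "joint_efforts": joint torques, N m; "ee_pos": TCP position; "tcp_rot": TCP orientation; "wrist_force": force on the tool from outside, world axes, zero at the start; "torque": the same for the moment, N m; "opening": finger opening in m; "grasp_force": force on a finger pad.
Only numpy, scipy, OpenCV 4.12 (cv2) and the standard library are available. Lean on these libraries where they do the work, as an engineer would, in place of code of your own. Each camera call takes 0.05 s, during which the arm holds its last target. There are 200 camera calls.

## Working session

There is one attempt and no reset: what is moved stays moved. The work goes in short steps, Python scripts to look and compute and a tool call to move; the robot and the scene stay as the last step left them, time stands still between calls to the robot, and variables do not carry over. Pictures are saved under pics/ and viewed, at most 10 in all, crops included, and the job is handed in when it is done.

Besides the shell and the picture viewer there is one more tool, called after "Emit:" as a command line: name --argument value ..., lists and objects as JSON in quotes. servo_tool: Moves the arm, as the interface text tells. Its arguments: {"type":"object","properties":{"moves":{"type":"array"},"force":{"type":"number"}},"required":["moves"]}

```bash
ls; mkdir -p pics
cat > h.py <<'E'
import numpy as np, cv2
from workcell import *
from scipy.spatial.transform import Rotation as Ro
def w(p,c):
    c=calibration(c) if isinstance(c,str) else c
    return np.array(c["R"]).T@(np.array(p)-np.array(c["t"]))
def cloud(cam,depth,mask):
    c=calibration(cam); v,u=np.nonzero(mask&(depth>0)); 
    n=cv2.undistortPoints(np.c_[u,v].astype(float)[:,None],np.array(c["camera_matrix"]),np.array(c["dist"]))[:,0]
    z=depth[v,u]; P=np.c_[n*z[:,None],z]
    return (P-np.array(c["t"]))@np.array(c["R"])
def save(n,im): cv2.imwrite("pics/"+n,im[:,:,::-1])
E
python3 - <<'E'
from h import *
print(grasp_offset if not callable(grasp_offset) else grasp_offset()); o=get_obs(); print(o)
for cam in ("scene","side"):
    im,d=camera(cam); save(cam+"0.png",im); np.save(cam+"0.npy",d)
    print(cam,w([0,0,0],cam))
    for n in ["bench_plate","wedge","wedge_end","strap_heel","nut_seat","clamp_strap","die","tee_key","key_handle","mallet","pliers","hammer"]:
        r=mark_of(n,cam)
        print(n,[(round(a["score"],2),w(a["xyz"],cam).round(3)) for a in r[:2]])
E
```

```text
pics
0.0187
{'time': 0.0, 'q': array([ 6.86415772e+01,  5.01120670e+00,  1.00339096e+01,  9.50988686e+01,
       -1.48301050e-03,  9.00004874e+01]), 'qd': array([-0.02778816, -0.20127553, -0.08199711,  0.01071338,  0.00754222,
        0.05614323]), 'joint_efforts': array([ 6.99354077e-04, -5.20389247e+01,  4.64805365e+01,  1.63795991e-02,
        3.71464216e-05, -2.11090179e-05]), 'ee_pos': array([0.20023463, 0.5120117 , 0.23057716]), 'tcp_rot': array([-1.79923834e+02,  1.48365713e-03,  1.58641092e+02]), 'wrist_force': array([ 0.24040114, -0.69484443,  0.43269011]), 'torque': array([ 0.04939536,  0.01240416, -0.02578237]), 'grasp_force': 0.0, 'opening': 0.08568734032441283}
scene [-0.20191376  0.38911374  0.6385057 ]
bench_plate [(0.87, array([ 0.545,  0.148, -0.001]))]
wedge [(0.69, array([0.54 , 0.055, 0.018])), (0.34, array([0.547, 0.187, 0.063]))]
wedge_end [(0.65, array([ 0.542, -0.006,  0.035]))]
strap_heel [(0.7, array([0.542, 0.083, 0.03 ])), (0.57, array([ 0.405, -0.089, -0.002]))]
nut_seat [(0.77, array([0.547, 0.191, 0.061]))]
clamp_strap [(0.55, array([0.542, 0.234, 0.039
[... 464 characters left out ...]
.059, 0.022]))]
wedge_end [(0.66, array([ 0.543, -0.002,  0.034]))]
strap_heel [(0.6, array([0.54 , 0.091, 0.026])), (0.55, array([ 0.405, -0.086,  0.   ]))]
nut_seat [(0.86, array([0.543, 0.192, 0.064])), (0.72, array([0.542, 0.255, 0.024]))]
clamp_strap [(0.73, array([0.547, 0.236, 0.042]))]
die [(0.72, array([0.541, 0.258, 0.026])), (0.23, array([0.541, 0.087, 0.029]))]
tee_key [(0.87, array([ 0.522, -0.318, -0.004]))]
key_handle [(0.69, array([ 0.522, -0.321,  0.097])), (0.53, array([0.54 , 0.151, 0.   ]))]
mallet [(0.65, array([ 0.679, -0.216, -0.002]))]
pliers [(0.96, array([ 0.402, -0.085, -0.002])), (0.6, array([0.54 , 0.088, 0.029]))]
hammer [(0.69, array([ 0.724,  0.005, -0.003]))]
```

Run:
```python
from h import *
im=cv2.imread("pics/scene0.png"); d=np.load("scene0.npy")
camera("scene")
full=np.ones(d.shape,bool)
def rect(P,n):
    r=cv2.minAreaRect((P[:,:2]*1000).astype(np.float32)); print(n,len(P),np.round(r[0],1),np.round(r[1],1),round(r[2],1))
for cam in("scene","side"):
    d=np.load(cam+"0.npy");camera(cam)
    P=cloud(cam,d,full)
    near=lambda x,y,r:np.hypot(P[:,0]-x,P[:,1]-y)<r
    rect(P[near(.52,-.32,.09)&(P[:,2]>.088)],cam+" handle")
    Q=P[near(.52,-.32,.09)&(P[:,2]>.088)];print(np.median(Q[:,2]),Q[:,2].max())
    rect(P[near(.545,.191,.02)&(P[:,2]>.078)],"nuttop")
    Q=P[near(.545,.191,.02)&(P[:,2]>.0765)];print(Q[:,2].max(),Q[:,:2].mean(0))
    S=P[(abs(P[:,0]-.543)<.018)&(P[:,1]>.09)&(P[:,1]<.16)&(P[:,2]>.035)]
    print("strap slope",np.degrees(np.arctan(np.polyfit(S[:,1],S[:,2],1)[0])),np.polyval(np.polyfit(S[:,1],S[:,2],1),[.09,.24]))
    S=P[(abs(P[:,0]-.543)<.03)&(P[:,1]>-.03)&(P[:,1]<.085)&(P[:,2]>.026)]
    rect(S,"wedge")
    print("wedge slope",np.polyfit(S[:,1],S[:,2],1), S[:,1].min())
    S=P[(P[:,2]>.014)&(P[:,2]<.024)&(abs(P[:,0]-.54)<.12)&(P[:,1]>-.05)&(P[:,1]<.35)]
    rect(S,"plate")
a=cv2.imread("pics/side0.png"); cv2.imwrite("pics/both.png",cv2.resize(np.vstack([im,a]),None,fx=.75,fy=.75))
```

```text
scene handle 533 [ 516.4 -318.6] [128.7  21. ] 37.2
0.1018058792303018 0.10957314820098137
nuttop 154 [541.3 188.5] [29.4 28.1] 89.5
0.08987914938363363 [0.53745465 0.18976754]
strap slope -0.9567881398274201 [0.04910513 0.04660003]
wedge 874 [537.7  40.5] [90.5 47.5] 87.2
wedge slope [-0.13257929  0.04574496] -0.004647113556083364
plate 4289 [557.5 147.2] [309.4 207. ] 89.1
side handle 875 [ 521.3 -321.9] [128.8  19.5] 35.0
0.10484755203778295 0.10974641584124503
nuttop 68 [545.2 187. ] [27.1 28.3] 84.6
0.08989810602184788 [0.54488971 0.18372045]
strap slope 3.932760063963731 [0.04718482 0.05749697]
wedge 540 [541.9  39.1] [91.9 58. ] 89.3
wedge slope [-0.04010904  0.04218813] -0.007118489115542968
plate 2658 [543.9 135. ] [293.8 169.7] 88.8
```

View pics/both.png

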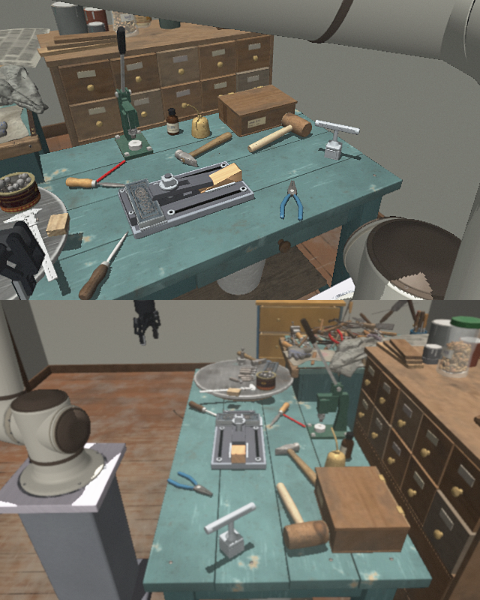

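```bash
cat >> h.py <<'E'
def plan(xyz,yaw,n):
    """rows from present pose (tool kept vertical) to target; prints groups"""
    o=get_obs(); R=Ro.from_euler("xyz",o["tcp_rot"],degrees=True); p=np.array(o["ee_pos"])
    Rt=Ro.from_euler("xyz",[180,0,yaw],degrees=True)
    rv=(R.inv()*Rt).as_rotvec(degrees=True)/n; d=(np.array(xyz)-p)/n
    rows=[]
    for i in range(n):
        s=R.inv().apply(d); rows.append([rv.round(2).tolist(),s.round(4).tolist()]); R=R*Ro.from_rotvec(rv,degrees=True)
    for r in rows: print(r)
def st():
    o=get_obs(); print(round(o["time"],2),o["ee_pos"].round(4),o["tcp_rot"].round(2),o["wrist_force"].round(1),o["torque"].round(2),round(o["opening"],4),round(o["grasp_force"],1),o["q"].round(1))
E
python3 -c "
from h import *
plan([.50,.19,.28],90,10); c=calibration('wrist'); print(w([0,0,0],c), np.array(c['R']).T[:,2],c['camera_matrix'])"
```

```text
[[-0.0, 0.0, 6.86], [-0.0396, -0.0191, -0.0049]]
[[-0.0, 0.0, 6.86], [-0.0416, -0.0142, -0.0049]]
[[-0.0, 0.0, 6.86], [-0.043, -0.0091, -0.0049]]
[[-0.0, 0.0, 6.86], [-0.0438, -0.0039, -0.0049]]
[[-0.0, 0.0, 6.86], [-0.044, 0.0013, -0.0049]]
[[-0.0, 0.0, 6.86], [-0.0435, 0.0066, -0.0049]]
[[-0.0, 0.0, 6.86], [-0.0424, 0.0117, -0.0049]]
[[-0.0, 0.0, 6.86], [-0.0407, 0.0167, -0.0049]]
[[-0.0, 0.0, 6.86], [-0.0384, 0.0215, -0.0049]]
[[-0.0, 0.0, 6.86], [-0.0356, 0.0259, -0.0049]]
[0.13960618 0.53656035 0.3739158 ] [ 0.24205337 -0.09525798 -0.96557552] [[285.88638676   0.         318.24350595]
 [  0.         285.88638676 200.91540065]
 [  0.           0.           1.        ]]
```

Emit:
servo_tool --moves '[[[0, 0, 6.86], [-0.04, -0.019, -0.005], 0], [[0, 0, 6.86], [-0.042, -0.014, -0.005], 0], [[0, 0, 6.86], [-0.043, -0.009, -0.005], 0], [[0, 0, 6.86], [-0.044, -0.004, -0.005], 0], [[0, 0, 6.86], [-0.044, 0.001, -0.005], 0], [[0, 0, 6.86], [-0.043, 0.007, -0.005], 0], [[0, 0, 6.86], [-0.042, 0.012, -0.005], 0], [[0, 0, 6.86], [-0.041, 0.017, -0.005], 0], [[0, 0, 6.86], [-0.038, 0.021, -0.005], 0], [[0, 0, 6.86], [-0.036, 0.026, -0.005], 0], [[0, 0, 0], [0, 0, 0], 0], [[0, 0, 0], [0, 0, 0], 0]]' --force 40

```text
time: 2.65
ee_pos: [0.5013, 0.1899, 0.2811]
tcp_rot: [-180.0, -0.0, 90.0]
wrist_force: [1.1, -0.9, 0.4]
opening: -0.0001
grasp_force: 0.0
```

Run:
```python
from h import *
st(); c=calibration("wrist"); im,d=camera("wrist"); save("w1.png",im); np.save("w1.npy",d)
for n in ["wedge","wedge_end","strap_heel","nut_seat","clamp_strap","die","bench_plate"]:
    print(n,[(round(a["score"],2),w(a["xyz"],c).round(3)) for a in mark_of(n,"wrist")[:2]])
r=cut_out("clamp_nut","wrist")
print([x["score"] for x in r])
P=cloud("wrist",d,d>0); np.save("P1.npy",P)
Q=P[np.hypot(P[:,0]-.544,P[:,1]-.191)<.035]; 
for a,b in((.0675,.078),(.078,.0835),(.0835,.09)):
    S=Q[(Q[:,2]>a)&(Q[:,2]<b)]
    if len(S)>5: print(a,len(S),S.mean(0).round(4),cv2.minAreaRect((S[:,:2]*1000).astype(np.float32)))
```

```text
2.65 [0.5013 0.1899 0.2811] [-179.97   -0.     89.96] [ 1.1 -0.9  0.4] [0.   0.02 0.01] -0.0001 0.0 [ 20.7   4.5  15.2 100.7   0.  110.8]
wedge [(0.73, array([0.543, 0.06 , 0.022]))]
wedge_end []
strap_heel [(0.63, array([0.541, 0.084, 0.029]))]
nut_seat [(0.7, array([0.545, 0.19 , 0.067]))]
clamp_strap [(0.65, array([0.545, 0.239, 0.043]))]
die [(0.58, array([0.545, 0.255, 0.024])), (0.17, array([0.54 , 0.057, 0.019]))]
bench_plate [(0.8, array([ 0.543,  0.147, -0.004]))]
[0.86]
0.0675 24 [0.5391 0.2    0.0715] ((537.058349609375, 197.86940002441406), (34.85481262207031, 17.032085418701172), 44.89055252075195)
0.078 114 [0.5429 0.1938 0.0824] ((543.9274291992188, 191.40725708007812), (29.7572021484375, 30.33705711364746), 10.428304672241211)
0.0835 408 [0.5432 0.1918 0.086 ] ((543.591552734375, 191.24392700195312), (28.112825393676758, 28.208545684814453), 63.54833221435547)
```

View pics/w1.png

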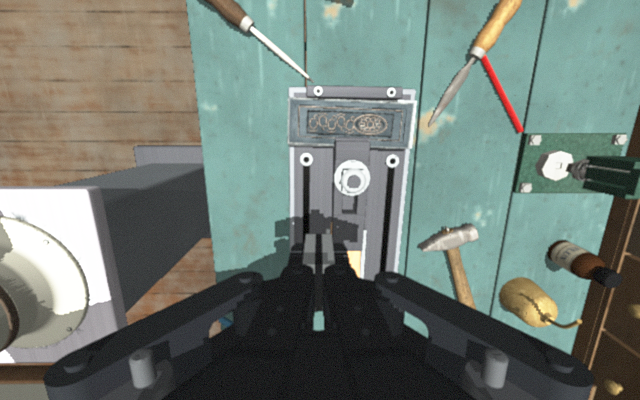

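Run:
```python
from h import *
im=cv2.imread("pics/w1.png")[155:210,322:382]
cv2.imwrite("pics/n1.png",cv2.resize(im,None,fx=10,fy=10,interpolation=cv2.INTER_CUBIC))
P=np.load("P1.npy")
# strap & wedge geometry
S=P[(abs(P[:,0]-.543)<.019)&(P[:,1]>.085)&(P[:,1]<.155)&(P[:,2]>.04)]
for lo in(.085,.1,.12,.14): 
    T=S[(S[:,1]>lo)&(S[:,1]<lo+.02)]; print(lo,len(T),T.mean(0).round(4) if len(T) else 0)
plan([.543,-.06,.1],90,9)
```

```text
0.085 272 [0.5457 0.0966 0.0489]
0.1 353 [0.5428 0.11   0.0498]
0.12 392 [0.5428 0.1303 0.051 ]
0.14 167 [0.5444 0.1467 0.051 ]
[[0.0, -0.0, 0.01], [-0.0279, 0.0047, 0.0201]]
[[0.0, -0.0, 0.01], [-0.0279, 0.0047, 0.0201]]
[[0.0, -0.0, 0.01], [-0.0279, 0.0047, 0.0201]]
[[0.0, -0.0, 0.01], [-0.0279, 0.0047, 0.0201]]
[[0.0, -0.0, 0.01], [-0.0279, 0.0047, 0.0201]]
[[0.0, -0.0, 0.01], [-0.0279, 0.0047, 0.0201]]
[[0.0, -0.0, 0.01], [-0.0279, 0.0047, 0.0201]]
[[0.0, -0.0, 0.01], [-0.0279, 0.0047, 0.0201]]
[[0.0, -0.0, 0.01], [-0.0279, 0.0047, 0.0201]]
```

View pics/n1.png

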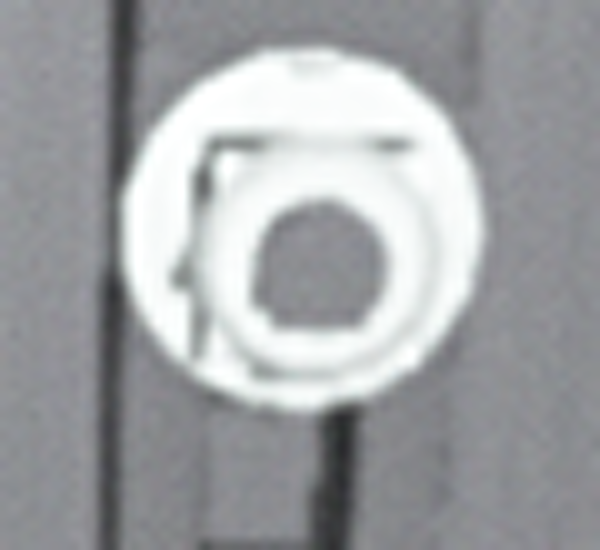

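Emit:
servo_tool --moves '[[[0, 0, 0], [-0.028, 0.0045, 0.01], 0], [[0, 0, 0], [-0.028, 0.0045, 0.015], 0], [[0, 0, 0], [-0.028, 0.0045, 0.02], 0], [[0, 0, 0], [-0.028, 0.0045, 0.02], 0], [[0, 0, 0], [-0.028, 0.0045, 0.02], 0], [[0, 0, 0], [-0.028, 0.0045, 0.02], 0], [[0, 0, 0], [-0.028, 0.0045, 0.02], 0], [[0, 0, 0], [-0.028, 0.0045, 0.02], 0], [[0, 0, 0], [-0.026, 0.002, 0.03], 0], [[0, 0, 0], [0, 0, 0.038], 0], [[0, 0, 0], [0, 0, 0.036], 0], [[0, 0, 0], [0, 0, 0], 0]]'

```text
time: 4.3
ee_pos: [0.5358, -0.059, 0.0275]
tcp_rot: [-179.5, -0.1, 90.0]
wrist_force: [-1.0, -0.0, 0.4]
opening: -0.0
grasp_force: 0.0
```

Run:
```python
from h import *
st(); c=calibration("wrist"); im,d=camera("wrist"); save("w2.png",im)
for n in ["wedge","wedge_end"]:
    print(n,[(round(a["score"],2),w(a["xyz"],c).round(3)) for a in mark_of(n,"wrist")[:2]])
P=cloud("wrist",d,d>0)
S=P[(abs(P[:,0]-.541)<.035)&(P[:,1]>-.015)&(P[:,1]<.09)&(P[:,2]>.03)]
r=cv2.minAreaRect((S[:,:2]*1000).astype(np.float32)); print(len(S),r,S.min(0),S.max(0))
```

```text
4.3 [ 0.5358 -0.059   0.0275] [-1.7955e+02 -5.0000e-02  9.0030e+01] [-1.  -0.   0.4] [-0.05  0.05  0.04] -0.0 0.0 [ -6.3   5.  -12.5  72.9   0.   83.7]
wedge [(0.76, array([0.543, 0.059, 0.018]))]
wedge_end [(0.76, array([ 0.545, -0.005,  0.034]))]
18374 ((545.3588256835938, 28.28850746154785), (63.50169372558594, 60.22502517700195), 89.05178833007812) [ 0.51531206 -0.00349606  0.03029149] [0.57593641 0.05963449 0.06114433]
```

View pics/w2.png

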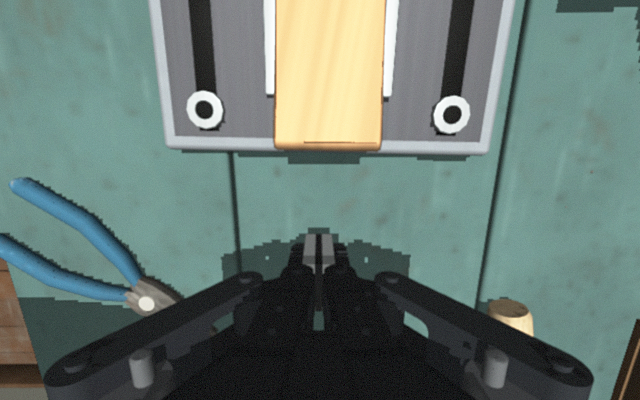

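Emit:
servo_tool --moves '[[[0, 0, 0], [0.012, 0.002, -0.002], 0], [[0, 0, 0], [0.012, 0.001, 0], 0], [[0, 0, 0], [0.008, 0, 0], 0], [[0, 0, 0], [0.006, 0, 0], 0], [[0, 0, 0], [0.006, 0, 0], 0], [[0, 0, 0], [0.006, 0, 0], 0], [[0, 0, 0], [0.006, 0, 0], 0], [[0, 0, 0], [0.006, 0, 0], 0], [[0, 0, 0], [0.006, 0, 0], 0], [[0, 0, 0], [0.006, 0, 0], 0], [[0, 0, 0], [0.005, 0, 0], 0], [[0, 0, 0], [0, 0, 0], 0]]'

```text
time: 5.65
ee_pos: [0.5419, 0.0206, 0.0343]
tcp_rot: [-180.0, -0.0, 90.1]
wrist_force: [-0.1, -0.7, -1.1]
opening: 0.0001
grasp_force: 0.1
```

```bash
cat > chk.py <<'E'
from h import *
st()
for cam in("wrist","side","scene"):
    c=calibration(cam); im,d=camera(cam)
    for n in ["wedge","wedge_end","strap_heel","nut_seat"]:
        print(cam,n,[(round(a["score"],2),w(a["xyz"],c).round(3)) for a in mark_of(n,cam)[:1]])
    P=cloud(cam,d,d>0)
    # strap top heights along y
    out=[]
    for y in np.arange(.09,.16,.01):
        S=P[(abs(P[:,0]-.543)<.017)&(abs(P[:,1]-y)<.005)&(P[:,2]>.044)&(P[:,2]<.07)]; out.append((round(y,3),len(S),round(float(np.median(S[:,2])),4) if len(S) else 0))
    print(out)
    E=P[(abs(P[:,0]-.541)<.018)&(P[:,1]>-.02)&(P[:,1]<.1)&(P[:,2]>.036)&(P[:,2]<.048)]
    if len(E): print("end y",np.percentile(E[:,1],[1,5,25,50]).round(4))
E
python3 chk.py
```

```text
5.65 [0.5419 0.0206 0.0343] [-1.800e+02 -5.000e-02  9.008e+01] [-0.1 -0.7 -1.1] [-0.01 -0.03 -0.01] 0.0001 0.1 [  2.1   4.8 -12.   73.2   0.   92.1]
wrist wedge []
wrist wedge_end [(0.79, array([0.544, 0.031, 0.036]))]
wrist strap_heel [(0.89, array([0.54 , 0.086, 0.041]))]
wrist nut_seat []
[(np.float64(0.09), 2200, 0.0565), (np.float64(0.1), 2386, 0.0567), (np.float64(0.11), 2563, 0.0568), (np.float64(0.12), 2747, 0.0569), (np.float64(0.13), 1317, 0.0569), (np.float64(0.14), 0, 0), (np.float64(0.15), 0, 0), (np.float64(0.16), 0, 0)]
end y [0.0273 0.0527 0.0599 0.0662]
side wedge [(0.67, array([0.54 , 0.092, 0.019]))]
side wedge_end [(0.58, array([0.542, 0.035, 0.034]))]
side strap_heel [(0.45, array([0.543, 0.087, 0.04 ]))]
side nut_seat []
[(np.float64(0.09), 3, 0.056), (np.float64(0.1), 2, 0.0537), (np.float64(0.11), 0, 0), (np.float64(0.12), 0, 0), (np.float64(0.13), 0, 0), (np.float64(0.14), 0, 0), (np.float64(0.15), 0, 0), (np.float64(0.16), 0, 0)]
end y [0.0072 0.0088 0.0102 0.0145]
scene wedge [(0.8, array([0.539, 0.091, 0.019]))]
scene wedge_end []
scene strap_heel [(0.69, array([ 0.403, -0.088, -0.005]))]
scene nut_seat [(0.69, array([0.546, 0.189, 0.064]))]
[(np.float64(0.09), 49, 0.056), (np.float64(0.1), 54, 0.0565), (np.float64(0.11), 52, 0.0563), (np.float64(0.12), 59, 0.0565), (np.float64(0.13), 56, 0.0567), (np.float64(0.14), 64, 0.0556), (np.float64(0.15), 48, 0.0558), (np.float64(0.16), 41, 0.0566)]
end y [0.0083 0.0155 0.0532 0.0617]
```

Emit:
servo_tool --moves '[[[0, 0, 0], [0.004, 0, 0], 0], [[0, 0, 0], [0.003, 0, 0], 0], [[0, 0, 0], [0.002, 0, 0], 0], [[0, 0, 0], [0, 0, 0], 0], [[0, 0, 0], [0, 0, 0], 0]]'

```text
time: 6.9
ee_pos: [0.542, 0.029, 0.0343]
tcp_rot: [180.0, -0.0, 90.1]
wrist_force: [0.7, -0.2, -0.1]
opening: -0.0
grasp_force: 0.2
```

```bash
python3 chk.py; python3 -c "
from h import *
plan([.518,-.321,.17],-144,12)"
```

```text
6.9 [0.542  0.029  0.0343] [ 1.800e+02 -3.000e-02  9.006e+01] [ 0.7 -0.2 -0.1] [-0.09  0.    0.02] -0.0 0.2 [  3.    4.9 -11.9  73.2   0.   93. ]
wrist wedge []
wrist wedge_end [(0.69, array([0.542, 0.04 , 0.033]))]
wrist strap_heel [(0.71, array([0.542, 0.085, 0.047]))]
wrist nut_seat []
[(np.float64(0.09), 2140, 0.0589), (np.float64(0.1), 2293, 0.0588), (np.float64(0.11), 2447, 0.0588), (np.float64(0.12), 2656, 0.0588), (np.float64(0.13), 2869, 0.0588), (np.float64(0.14), 818, 0.0586), (np.float64(0.15), 0, 0), (np.float64(0.16), 0, 0)]
end y [0.0362 0.0587 0.0675 0.0714]
side wedge [(0.4, array([0.536, 0.099, 0.02 ]))]
side wedge_end [(0.66, array([0.545, 0.041, 0.033]))]
side strap_heel [(0.75, array([ 0.724,  0.004, -0.004]))]
side nut_seat [(0.18, array([0.543, 0.043, 0.032]))]
[(np.float64(0.09), 5, 0.0582), (np.float64(0.1), 4, 0.0569), (np.float64(0.11), 0, 0), (np.float64(0.12), 0, 0), (np.float64(0.13), 0, 0), (np.float64(0.14), 0, 0), (np.float64(0.15), 0, 0), (np.float64(0.16), 0, 0)]
end y [0.0162 0.0168 0.019  0.0225]
scene wedge [(0.71, array([0.538, 0.099, 0.017]))]

[... 339 characters left out ...]
14), 64, 0.0567), (np.float64(0.15), 53, 0.0561), (np.float64(0.16), 43, 0.0564)]
end y [0.0177 0.0248 0.054  0.064 ]
[[0.0, 0.0, -10.5], [-0.0291, -0.002, -0.0113]]
[[0.0, 0.0, -10.5], [-0.0283, -0.0073, -0.0113]]
[[0.0, 0.0, -10.5], [-0.0265, -0.0123, -0.0113]]
[[0.0, 0.0, -10.5], [-0.0238, -0.0169, -0.0113]]
[[0.0, 0.0, -10.5], [-0.0203, -0.021, -0.0113]]
[[0.0, 0.0, -10.5], [-0.0161, -0.0243, -0.0113]]
[[0.0, 0.0, -10.5], [-0.0114, -0.0269, -0.0113]]
[[0.0, 0.0, -10.5], [-0.0064, -0.0285, -0.0113]]
[[0.0, 0.0, -10.5], [-0.0011, -0.0292, -0.0113]]
[[0.0, 0.0, -10.5], [0.0043, -0.0289, -0.0113]]
[[0.0, 0.0, -10.5], [0.0095, -0.0276, -0.0113]]
[[0.0, 0.0, -10.5], [0.0143, -0.0254, -0.0113]]
```

Emit:
servo_tool --moves '[[[0, 0, 0], [-0.02, 0, 0], 0], [[0, 0, 0], [-0.03, 0, -0.01], 0], [[0, 0, 0], [-0.03, 0, -0.04], 100], [[0, 0, -8], [-0.03, 0, -0.04], 100], [[0, 0, -8], [-0.03, 0, -0.04], 100], [[0, 0, -8], [-0.03, 0, -0.025], 100], [[0, 0, -8], [-0.01, 0, 0], 100], [[0, 0, -8], [0, 0, 0], 100], [[0, 0, -8], [0, 0, 0], 100], [[0, 0, -8], [0, 0, 0], 100], [[0, 0, -8], [0, 0, 0], 100], [[0, 0, -8], [0, 0, 0], 100]]'

```text
time: 8.85
ee_pos: [0.5586, -0.149, 0.1892]
tcp_rot: [-180.0, -0.0, 162.4]
wrist_force: [0.3, -0.4, -0.1]
opening: 0.0855
grasp_force: 0.0
```

Run:
```python
from h import *
st(); c=calibration("wrist"); im,d=camera("wrist")
for n in ["tee_key","key_handle"]:
    print(n,[(round(a["score"],2),w(a["xyz"],c).round(3)) for a in mark_of(n,"wrist")[:2]])
P=cloud("wrist",d,d>0)
S=P[(np.hypot(P[:,0]-.52,P[:,1]+.32)<.09)&(P[:,2]>.09)&(P[:,2]<.12)]
if len(S)>20: print(len(S),cv2.minAreaRect((S[:,:2]*1000).astype(np.float32)),S.max(0))
plan([.519,-.32,.16],-144,8)
```

```text
8.85 [ 0.5586 -0.149   0.1892] [-1.8000e+02 -1.0000e-02  1.6237e+02] [ 0.3 -0.4 -0.1] [-0.03  0.02 -0.01] 0.0855 0.0 [-14.9   8.2   8.9  90.7   0.    2.7]
tee_key [(0.73, array([ 0.519, -0.318, -0.001])), (0.27, array([ 0.725,  0.006, -0.002]))]
key_handle [(0.83, array([ 0.519, -0.323,  0.1  ]))]
3998 ((517.779541015625, -318.6136169433594), (127.98146057128906, 18.262832641601562), 35.362815856933594) [ 0.57372229 -0.27606684  0.11026921]
[[0.0, -0.0, -6.77], [-0.002, -0.0219, 0.0037]]
[[0.0, -0.0, -6.77], [0.0006, -0.0219, 0.0037]]
[[0.0, -0.0, -6.77], [0.0032, -0.0217, 0.0037]]
[[0.0, -0.0, -6.77], [0.0058, -0.0212, 0.0037]]
[[0.0, -0.0, -6.77], [0.0082, -0.0203, 0.0037]]
[[0.0, -0.0, -6.77], [0.0105, -0.0192, 0.0037]]
[[0.0, -0.0, -6.77], [0.0127, -0.0179, 0.0037]]
[[0.0, -0.0, -6.77], [0.0148, -0.0162, 0.0037]]
```

Emit:
servo_tool --moves '[[[0, 0, -6.7], [-0.002, -0.022, 0.0035], 100], [[0, 0, -6.7], [0.0005, -0.022, 0.0035], 100], [[0, 0, -6.7], [0.003, -0.0217, 0.0035], 100], [[0, 0, -6.7], [0.006, -0.0212, 0.0035], 100], [[0, 0, -6.7], [0.008, -0.0203, 0.0035], 100], [[0, 0, -6.7], [0.0105, -0.019, 0.0035], 100], [[0, 0, -6.7], [0.0127, -0.018, 0.0035], 100], [[0, 0, -6.7], [0.0155, -0.016, 0.0035], 100], [[0, 0, 0], [0, 0, 0], 100], [[0, 0, 0], [0, 0, 0], 100]]'

```text
time: 10.0
ee_pos: [0.5182, -0.3203, 0.1611]
tcp_rot: [180.0, -0.0, -144.7]
wrist_force: [0.2, -0.6, 0.2]
opening: 0.0855
grasp_force: 0.0
```

Run:
```python
from h import *
st(); c=calibration("wrist"); im,d=camera("wrist"); save("w3.png",im)
for n in ["tee_key","key_handle"]:
    print(n,[(round(a["score"],2),w(a["xyz"],c).round(3)) for a in mark_of(n,"wrist")[:2]])
P=cloud("wrist",d,d>0)
S=P[(np.hypot(P[:,0]-.518,P[:,1]+.32)<.07)&(P[:,2]>.092)&(P[:,2]<.114)]
if len(S)>20: print(len(S),cv2.minAreaRect((S[:,:2]*1000).astype(np.float32)),S.max(0))
plan([.518,-.3195,.083],-144.7,5)
```

```text
10.0 [ 0.5182 -0.3203  0.1611] [ 179.97   -0.   -144.69] [ 0.2 -0.6  0.2] [-0.04  0.02 -0.01] 0.0855 0.0 [-31.7  12.3  10.6  88.3   0.  -67. ]
tee_key [(0.56, array([ 0.517, -0.321, -0.002]))]
key_handle [(0.65, array([ 0.518, -0.325,  0.101]))]
3414 ((520.0952758789062, -319.3416748046875), (127.4206314086914, 18.981740951538086), 36.12362289428711) [ 0.57572022 -0.27496853  0.11038788]
[[-0.0, 0.0, 0.05], [0.0001, 0.0001, 0.0157]]
[[-0.0, 0.0, 0.05], [0.0001, 0.0001, 0.0157]]
[[-0.0, 0.0, 0.05], [0.0001, 0.0001, 0.0157]]
[[-0.0, 0.0, 0.05], [0.0001, 0.0001, 0.0157]]
[[-0.0, 0.0, 0.05], [0.0001, 0.0001, 0.0157]]
```

View pics/w3.png

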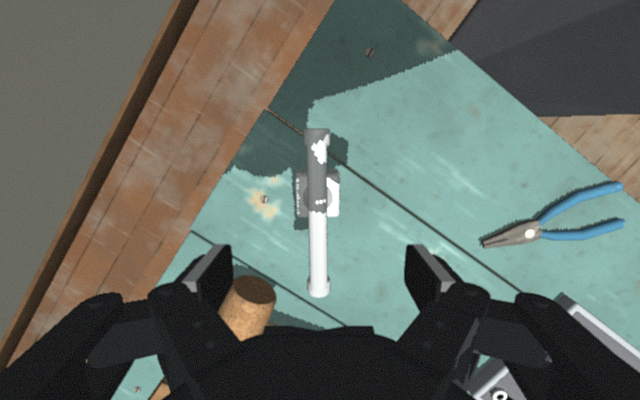

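Emit:
servo_tool --moves '[[[0, 0, 0], [0, 0, 0.025], 100], [[0, 0, 0], [0, 0, 0.025], 100], [[0, 0, 0], [0, 0, 0.02], 100], [[0, 0, 0], [0, 0, 0.01], 100], [[0, 0, 0], [0, 0, 0], 0], [[0, 0, 0], [0, 0, 0], 0], [[0, 0, 0], [0, 0, 0], 0], [[0, 0, 0], [0, 0, 0], 0], [[0, 0, 0], [0, 0, 0], 0], [[0, 0, 0], [0, 0, 0], 0]]' --force 80

```text
time: 11.15
ee_pos: [0.5189, -0.3206, 0.0823]
tcp_rot: [-179.9, 0.0, -144.4]
wrist_force: [-0.1, -0.8, 4.4]
opening: 0.0128
grasp_force: 79.0
```

```bash
python3 -c "
from h import *
st()"
```

```text
11.15 [ 0.5189 -0.3206  0.0823] [-1.7990e+02  3.0000e-02 -1.4437e+02] [-0.1 -0.8  4.4] [-0.13 -0.03  0.02] 0.0128 79.0 [-31.7  12.7   2.3  79.5  -0.  -67.3]
```

Emit:
servo_tool --moves '[[[0, 0, 0], [0, 0, -0.01], 0], [[0, 0, 0], [0, 0, -0.03], 0], [[0, 0, 0], [0, 0, -0.04], 0], [[0, 0, 0], [0, 0, -0.04], 0], [[0, 0, 0], [0, 0, -0.015], 0], [[0, 0, 0], [0, 0, 0], 0]]'

```text
time: 11.75
ee_pos: [0.519, -0.3206, 0.2192]
tcp_rot: [-179.8, 0.1, -144.4]
wrist_force: [-0.0, 0.8, -3.6]
opening: 0.0126
grasp_force: 78.5
```

```bash
python3 -c "
from h import *
st()
plan([.544,.191,.21],179,12)"
```

```text
11.75 [ 0.519  -0.3206  0.2192] [-1.7980e+02  9.0000e-02 -1.4436e+02] [-0.   0.8 -3.6] [-0.04 -0.02  0.01] 0.0126 78.5 [-31.7  13.   17.8  94.6   0.  -67.3]
[[-0.01, 0.01, 3.05], [-0.0265, 0.0334, 0.0007]]
[[-0.01, 0.01, 3.05], [-0.0247, 0.0348, 0.0007]]
[[-0.01, 0.01, 3.05], [-0.0228, 0.0361, 0.0007]]
[[-0.01, 0.01, 3.05], [-0.0209, 0.0372, 0.0007]]
[[-0.01, 0.01, 3.05], [-0.0189, 0.0383, 0.0007]]
[[-0.01, 0.01, 3.05], [-0.0168, 0.0392, 0.0007]]
[[-0.01, 0.01, 3.05], [-0.0147, 0.0401, 0.0007]]
[[-0.01, 0.01, 3.05], [-0.0125, 0.0408, 0.0007]]
[[-0.01, 0.01, 3.05], [-0.0103, 0.0414, 0.0007]]
[[-0.01, 0.01, 3.05], [-0.0081, 0.0419, 0.0007]]
[[-0.01, 0.01, 3.05], [-0.0059, 0.0423, 0.0007]]
[[-0.01, 0.01, 3.05], [-0.0036, 0.0425, 0.0008]]
```

Emit:
servo_tool --moves '[[[0, 0, 3], [-0.017, 0.02, 0], 0], [[0, 0, 3], [-0.025, 0.034, 0], 0], [[0, 0, 3], [-0.023, 0.036, 0], 0], [[0, 0, 3], [-0.021, 0.037, 0], 0], [[0, 0, 3], [-0.019, 0.038, 0], 0], [[0, 0, 3], [-0.017, 0.039, 0], 0], [[0, 0, 3], [-0.015, 0.04, 0], 0], [[0, 0, 3], [-0.0125, 0.041, 0], 0], [[0, 0, 3], [-0.01, 0.0415, 0], 0], [[0, 0, 3], [-0.008, 0.042, 0], 0], [[0, 0, 3], [-0.006, 0.042, 0], 0], [[0, 0, 3], [-0.004, 0.032, 0], 0]]'

```text
time: 12.95
ee_pos: [0.5423, 0.1658, 0.2143]
tcp_rot: [-180.0, -0.2, 179.6]
wrist_force: [0.8, 0.0, -3.2]
opening: 0.0126
grasp_force: 78.7
```

```bash
python3 -c "
from h import *
st()
plan([.544,.191,.19],179,2)"
```

```text
12.95 [0.5423 0.1658 0.2143] [-1.7997e+02 -1.6000e-01  1.7958e+02] [ 0.8  0.  -3.2] [-0.02 -0.09 -0.  ] 0.0126 78.7 [17.   7.2 10.6 93.6  0.  17.4]
[[-0.02, -0.08, 0.29], [-0.0008, 0.0126, 0.0122]]
[[-0.02, -0.08, 0.29], [-0.0007, 0.0126, 0.0122]]
```

Emit:
servo_tool --moves '[[[0, 0, 0.5], [-0.0005, 0.004, 0.005], 0], [[0, 0, 0], [0, 0.003, 0.005], 0], [[0, 0, 0], [0, 0, 0], 0], [[0, 0, 0], [0, 0, 0], 0]]'

```text
time: 13.35
ee_pos: [0.5436, 0.1695, 0.2057]
tcp_rot: [-180.0, -0.1, 179.1]
wrist_force: [-0.4, -0.1, -3.0]
opening: 0.0127
grasp_force: 78.8
```

```bash
cat > rel.py <<'E'
import sys
from h import *
st()
for cam in("wrist","side","scene"):
    c=calibration(cam); im,d=camera(cam)
    save(f"{sys.argv[1]}_{cam}.png",im); np.save(f"{sys.argv[1]}_{cam}.npy",d)
    for n in ["tee_key","key_handle","nut_seat"]:
        print(cam,n,[(round(a["score"],2),w(a["xyz"],c).round(4)) for a in mark_of(n,cam)[:2]])
E
python3 rel.py r1
python3 - <<'E'
import cv2,numpy as np
a=cv2.imread("pics/r1_wrist.png");b=cv2.imread("pics/r1_side.png")[130:290,200:440];c=cv2.imread("pics/r1_scene.png")[170:330,130:370]
cv2.imwrite("pics/r1.png",np.vstack([cv2.resize(a[40:330,120:520],(600,435)) [:, :],np.hstack([cv2.resize(b,(300,165)),cv2.resize(c,(300,165))])]))
E
```

```text
13.35 [0.5436 0.1695 0.2057] [-1.7997e+02 -6.0000e-02  1.7910e+02] [-0.4 -0.1 -3. ] [-0.01  0.01  0.03] 0.0127 78.8 [17.3  7.3  9.7 92.5 -0.  18.2]
wrist tee_key [(0.68, array([0.5448, 0.1706, 0.1223]))]
wrist key_handle [(0.93, array([0.5477, 0.1697, 0.2249])), (0.48, array([ 0.6735, -0.2155,  0.0008]))]
wrist nut_seat [(0.65, array([0.5421, 0.1703, 0.1208]))]
side tee_key [(0.77, array([0.5488, 0.1726, 0.1217])), (0.6, array([0.5482, 0.1688, 0.2199]))]
side key_handle [(0.82, array([0.5525, 0.172 , 0.218 ])), (0.46, array([ 0.7243,  0.0096, -0.0018]))]
side nut_seat [(0.77, array([0.5411, 0.1922, 0.0627]))]
scene tee_key [(0.68, array([0.5422, 0.1667, 0.1219])), (0.55, array([ 0.7268,  0.0055, -0.0011]))]
scene key_handle [(0.88, array([0.5443, 0.1686, 0.2219]))]
scene nut_seat [(0.68, array([0.5469, 0.1886, 0.0611]))]
```

View pics/r1.png

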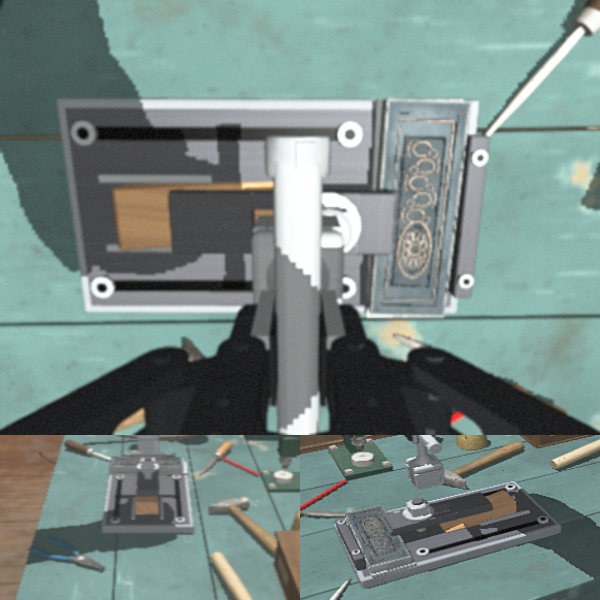

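Run:
```python
from h import *
for cam in("wrist","side","scene"):
    d=np.load(f"r1_{cam}.npy"); c=calibration(cam); P=cloud(cam,d,d>0)
    S=P[(abs(P[:,1]-.17)<.009)&(P[:,2]>.217)&(P[:,2]<.235)&(abs(P[:,0]-.545)<.075)]
    if len(S)>9: print(cam,"bar",len(S),S.min(0).round(4),S.max(0).round(4),((S.min(0)+S.max(0))/2).round(4))
    S=P[(np.hypot(P[:,0]-.545,P[:,1]-.17)<.032)&(P[:,2]>.12)&(P[:,2]<.16)]
    if len(S)>9: print(cam,"socket",len(S),np.percentile(S,1,axis=0).round(4),np.percentile(S,99,axis=0).round(4))
    S=P[(np.hypot(P[:,0]-.544,P[:,1]-.19)<.03)&(P[:,2]>.0605)&(P[:,2]<.09)]
    if len(S)>9: print(cam,"collar+nut",len(S),np.percentile(S,1,axis=0).round(4),np.percentile(S,99,axis=0).round(4), cv2.minEnclosingCircle((S[:,:2]*1000).astype(np.float32)))
P=np.load("P1.npy")
S=P[(np.hypot(P[:,0]-.544,P[:,1]-.19)<.03)&(P[:,2]>.0605)&(P[:,2]<.09)]
print("w1",len(S),S.min(0),S.max(0),cv2.minEnclosingCircle((S[:,:2]*1000).astype(np.float32)))
im=cv2.imread("pics/w1.png",0)
```

```text
wrist bar 6385 [0.4809 0.161  0.2173] [0.5762 0.179  0.235 ] [0.5286 0.17   0.2262]
wrist socket 250 [0.5232 0.1506 0.1262] [0.5256 0.192  0.1586]
wrist collar+nut 531 [0.5216 0.1878 0.0629] [0.5575 0.2133 0.0858] ((541.4429321289062, 197.4350128173828), 21.945478439331055)
side bar 311 [0.4838 0.161  0.2171] [0.6091 0.1782 0.2337] [0.5464 0.1696 0.2254]
side socket 243 [0.525  0.1453 0.1231] [0.5661 0.1549 0.1593]
side collar+nut 190 [0.5235 0.1667 0.0611] [0.5672 0.2016 0.0887] ((544.2686767578125, 186.83615112304688), 23.386533737182617)
scene bar 320 [0.4773 0.1614 0.217 ] [0.5747 0.1788 0.2349] [0.526  0.1701 0.226 ]
scene socket 488 [0.52   0.1502 0.1241] [0.5597 0.1911 0.1598]
scene collar+nut 417 [0.5189 0.1682 0.0609] [0.5558 0.2101 0.0889] ((541.3361206054688, 189.65933227539062), 24.281282424926758)
w1 990 [0.52109258 0.16954203 0.06063665] [0.5655884  0.21353915 0.08997274] ((543.7064819335938, 191.5223388671875), 22.912250518798828)
```

Emit:
servo_tool --moves '[[[0, 0, 0], [0, 0.012, 0.01], 0], [[0, 0, 0], [0, 0.008, 0.01], 0], [[0, 0, 0], [0, 0, 0.008], 0], [[0, 0, 0], [0, 0, 0.004], 0], [[0, 0, 0], [0, 0, 0], 0]]'

```text
time: 14.45
ee_pos: [0.5437, 0.1904, 0.1732]
tcp_rot: [-180.0, -0.1, 179.2]
wrist_force: [0.7, 0.5, -3.8]
opening: 0.0126
grasp_force: 78.8
```

```bash
python3 -c "
from h import *
st()"
```

```text
14.45 [0.5437 0.1904 0.1732] [-1.7996e+02 -9.0000e-02  1.7915e+02] [ 0.7  0.5 -3.8] [-0.    0.01 -0.02] 0.0126 78.8 [19.3  7.9  6.8 89.  -0.  20.2]
```

Emit:
servo_tool --moves '[[[0, 0, 0], [0, -0.0005, 0.003], 0], [[0, 0, 0], [0, 0, 0.002], 0], [[0, 0, 0], [0, 0, 0.002], 0], [[0, 0, 0], [0, 0, 0.001], 0], [[0, 0, 0], [0, 0, 0], 0]]'

```text
time: 14.95
ee_pos: [0.5441, 0.19, 0.1662]
tcp_rot: [-180.0, -0.0, 179.1]
wrist_force: [-0.3, 0.2, -4.3]
opening: 0.0126
grasp_force: 78.9
```

```bash
python3 -c "
from h import *
st()"
```

```text
14.95 [0.5441 0.19   0.1662] [-180.     -0.    179.13] [-0.3  0.2 -4.3] [-0.01 -0.01 -0.03] 0.0126 78.9 [19.2  7.8  5.9 88.1 -0.  20.1]
```

Emit:
servo_tool --moves '[[[0, 0, 0], [0, 0, 0.001], 0], [[0, 0, 0], [0, 0, 0.001], 0], [[0, 0, 0], [0, 0, 0.001], 0], [[0, 0, 0], [0, 0, 0.001], 0], [[0, 0, 0], [0, 0, 0], 0]]'

```text
time: 15.45
ee_pos: [0.5441, 0.1901, 0.1621]
tcp_rot: [-180.0, -0.0, 179.1]
wrist_force: [0.4, -0.9, -3.7]
opening: 0.0131
grasp_force: 78.9
```

```bash
python3 -c "
from h import *
st()"
```

```text
15.45 [0.5441 0.1901 0.1621] [-1.7999e+02 -2.0000e-02  1.7914e+02] [ 0.4 -0.9 -3.7] [-0.02 -0.02 -0.01] 0.0131 78.9 [19.3  7.7  5.4 87.7 -0.  20.1]
```

Emit:
servo_tool --moves '[[[0, 0, 0], [0, 0, 0.0015], 0], [[0, 0, 0], [0, 0, 0.0015], 0], [[0, 0, 0], [0, 0, 0.0015], 0], [[0, 0, 0], [0, 0, 0.0015], 0], [[0, 0, 0], [0, 0, 0], 0]]'

```text
time: 15.95
ee_pos: [0.544, 0.19, 0.156]
tcp_rot: [-180.0, -0.0, 179.1]
wrist_force: [0.6, 0.2, -3.6]
opening: 0.0126
grasp_force: 78.9
```

```bash
python3 -c "
from h import *
st()"
```

```text
15.95 [0.544 0.19  0.156] [-1.7999e+02 -2.0000e-02  1.7914e+02] [ 0.6  0.2 -3.6] [-0.09  0.02 -0.03] 0.0126 78.9 [19.3  7.7  4.7 87.  -0.  20.1]
```

Sliding on freely; go on to the collar.

Emit:
servo_tool --moves '[[[0, 0, 0], [0, 0, 0.002], 0], [[0, 0, 0], [0, 0, 0.002], 0], [[0, 0, 0], [0, 0, 0.002], 0], [[0, 0, 0], [0, 0, 0.0015], 0], [[0, 0, 0], [0, 0, 0.001], 0], [[0, 0, 0], [0, 0, 0], 0]]'

```text
time: 16.55
ee_pos: [0.5441, 0.19, 0.1476]
tcp_rot: [-180.0, -0.0, 179.1]
wrist_force: [0.1, -0.1, -4.0]
opening: 0.0124
grasp_force: 78.9
```

```bash
python3 -c "
from h import *
st()"
```

```text
16.55 [0.5441 0.19   0.1476] [-1.7999e+02 -1.0000e-02  1.7914e+02] [ 0.1 -0.1 -4. ] [0.02 0.01 0.  ] 0.0124 78.9 [19.3  7.7  3.8 86.1 -0.  20.1]
```

Emit:
servo_tool --moves '[[[0, 0, 0], [0, 0, 0.0005], 0], [[0, 0, 0], [0, 0, 0.0005], 0], [[0, 0, 0], [0, 0, 0.0005], 0], [[0, 0, 0], [0, 0, 0], 0]]'

```text
time: 16.95
ee_pos: [0.5443, 0.1901, 0.1467]
tcp_rot: [180.0, 0.0, 179.1]
wrist_force: [-0.5, -0.4, 0.8]
opening: 0.0128
grasp_force: 79.4
```

```bash
python3 -c "
from h import *
st()"
```

```text
16.95 [0.5443 0.1901 0.1467] [1.7999e+02 3.0000e-02 1.7914e+02] [-0.5 -0.4  0.8] [-0.1   0.15 -0.  ] 0.0128 79.4 [19.3  7.7  3.7 86.  -0.  20.1]
```

Emit:
servo_tool --moves '[[[0, 0, 3], [0, 0, 0], 0], [[0, 0, 4], [0, 0, 0], 0], [[0, 0, 4], [0, 0, 0], 0], [[0, 0, 4], [0, 0, 0], 0], [[0, 0, 4], [0, 0, 0], 0], [[0, 0, 4], [0, 0, 0], 0], [[0, 0, 4], [0, 0, 0], 0], [[0, 0, 4], [0, 0, 0], 0], [[0, 0, 4], [0, 0, 0], 0], [[0, 0, 4], [0, 0, 0], 0], [[0, 0, 4], [0, 0, 0], 0], [[0, 0, 0], [0, 0, 0], 0]]' --force 110

```text
time: 18.15
ee_pos: [0.5439, 0.19, 0.1469]
tcp_rot: [-180.0, 0.0, 136.1]
wrist_force: [-4.4, -1.2, 3.6]
opening: 0.0121
grasp_force: 108.0
```

```bash
python3 -c "
from h import *
st()"
```

```text
18.15 [0.5439 0.19   0.1469] [-179.99    0.    136.09] [-4.4 -1.2  3.6] [-0.4   0.95  0.1 ] 0.0121 108.0 [19.3  7.7  3.7 86.  -0.  63.2]
```

Emit:
servo_tool --moves '[[[0, 0, 2.5], [0, 0, 0], 0], [[0, 0, 2.5], [0, 0, 0], 0], [[0, 0, 2], [0, 0, 0], 0], [[0, 0, 0], [0, 0, 0], 0]]'

```text
time: 18.55
ee_pos: [0.544, 0.19, 0.1468]
tcp_rot: [180.0, 0.0, 129.2]
wrist_force: [-4.1, -1.6, 5.3]
opening: 0.0121
grasp_force: 108.3
```

```bash
python3 -c "
from h import *
st()"
```

```text
18.55 [0.544  0.19   0.1468] [180.     0.   129.22] [-4.1 -1.6  5.3] [-0.45  1.11  0.04] 0.0121 108.3 [19.3  7.7  3.7 86.  -0.  70. ]
```

Emit:
servo_tool --moves '[[[0, 0, 1.5], [0, 0, 0], 0], [[0, 0, 1.5], [0, 0, 0], 0], [[0, 0, 1], [0, 0, 0], 0], [[0, 0, 1], [0, 0, 0], 0]]'

```text
time: 18.95
ee_pos: [0.5441, 0.19, 0.1469]
tcp_rot: [180.0, 0.0, 124.2]
wrist_force: [-4.2, -1.6, 4.8]
opening: 0.0122
grasp_force: 108.4
```

```bash
python3 -c "
from h import *
st()"
```

```text
18.95 [0.5441 0.19   0.1469] [179.98   0.   124.21] [-4.2 -1.6  4.8] [-0.47  1.07  0.15] 0.0122 108.4 [19.3  7.7  3.7 86.   0.  75. ]
```

Emit:
servo_tool --moves '[[[0, 0, 1], [0, 0, 0], 0], [[0, 0, 1], [0, 0, 0], 0], [[0, 0, 1], [0, 0, 0], 0], [[0, 0, 1], [0, 0, 0], 0]]'

```text
time: 19.35
ee_pos: [0.544, 0.1901, 0.1468]
tcp_rot: [180.0, 0.0, 120.3]
wrist_force: [-3.6, -3.0, 5.6]
opening: 0.0121
grasp_force: 109.0
```

```bash
python3 -c "
from h import *
st()"
```

```text
19.35 [0.544  0.1901 0.1468] [1.7999e+02 1.0000e-02 1.2027e+02] [-3.6 -3.   5.6] [-0.54  1.01  0.94] 0.0121 109.0 [19.3  7.7  3.7 86.  -0.  79. ]
```

Emit:
servo_tool --moves '[[[0, 0, 1], [0, 0, 0], 0], [[0, 0, 0.5], [0, 0, 0], 0], [[0, 0, 0], [0, 0, 0], 0]]'

```text
time: 19.65
ee_pos: [0.544, 0.1901, 0.1468]
tcp_rot: [180.0, 0.0, 118.8]
wrist_force: [-4.8, -2.3, 5.3]
opening: 0.0119
grasp_force: 109.7
```

```bash
python3 -c "
from h import *
st()"
```

```text
19.65 [0.544  0.1901 0.1468] [1.7999e+02 1.0000e-02 1.1883e+02] [-4.8 -2.3  5.3] [-0.51  0.98  1.17] 0.0119 109.7 [19.3  7.7  3.7 86.  -0.  80.4]
```

Emit:
servo_tool --moves '[[[0, 0, -1.5], [0, 0, 0], 0], [[0, 0, -1.5], [0, 0, 0], 0], [[0, 0, 0], [0, 0, 0], 0]]'

```text
time: 19.95
ee_pos: [0.544, 0.1901, 0.1468]
tcp_rot: [180.0, 0.0, 121.8]
wrist_force: [-4.7, -1.5, 6.2]
opening: 0.012
grasp_force: 108.4
```

```bash
python3 -c "
from h import *
st()"
```

```text
19.95 [0.544  0.1901 0.1468] [179.99   0.   121.81] [-4.7 -1.5  6.2] [-0.48  1.12  0.2 ] 0.012 108.4 [19.3  7.7  3.7 86.   0.  77.4]
```

Emit:
servo_tool --moves '[[[0, 0, -0.7], [0.0003, -0.0005, -0.001], 0], [[0, 0, 0], [0, 0, -0.002], 0], [[0, 0, 0], [0, 0, -0.003], 0], [[0, 0, 0], [0, 0, -0.003], 0], [[0, 0, 0], [0, 0, 0], 0]]'

```text
time: 20.45
ee_pos: [0.5437, 0.1901, 0.1558]
tcp_rot: [180.0, 0.0, 122.3]
wrist_force: [-1.7, -1.2, -2.7]
opening: 0.012
grasp_force: 108.2
```

```bash
python3 -c "
from h import *
st()"
```

```text
20.45 [0.5437 0.1901 0.1558] [1.7998e+02 1.0000e-02 1.2234e+02] [-1.7 -1.2 -2.7] [-0.33  0.37  0.03] 0.012 108.2 [19.3  7.6  4.6 87.  -0.  76.9]
```

Free; lift clear.

Emit:
servo_tool --moves '[[[0, 0, 0], [0, 0, -0.004], 0], [[0, 0, 0], [0, 0, -0.005], 0], [[0, 0, 0], [0, 0, -0.006], 0], [[0, 0, 0], [0, 0, -0.015], 0], [[0, 0, 0], [0, 0, -0.03], 0], [[0, 0, 0], [0, 0, -0.01], 0], [[0, 0, 0], [0, 0, 0], 0]]'

```text
time: 21.15
ee_pos: [0.5444, 0.1904, 0.2274]
tcp_rot: [179.8, 0.0, 122.3]
wrist_force: [0.9, 0.1, -3.2]
opening: 0.012
grasp_force: 108.4
```

```bash
python3 rel.py r2;  python3 -c "
from h import *
plan([.535,-.18,.225],122,10)"
python3 - <<'E'
import cv2,numpy as np
a=cv2.imread("pics/r2_wrist.png");b=cv2.imread("pics/r2_side.png")[110:270,200:440];c=cv2.imread("pics/r2_scene.png")[150:310,130:370]
cv2.imwrite("pics/r2.png",np.vstack([cv2.resize(a,(600,375)),np.hstack([cv2.resize(b,(300,200)),cv2.resize(c,(300,200))])]))
E
```

```text
21.15 [0.5444 0.1904 0.2274] [1.7978e+02 5.0000e-02 1.2234e+02] [ 0.9  0.1 -3.2] [-0.03 -0.04  0.02] 0.012 108.4 [19.3  8.4 13.4 94.8  0.  76.9]
wrist tee_key [(0.56, array([0.5478, 0.1926, 0.1448]))]
wrist key_handle [(0.81, array([0.5452, 0.1886, 0.2468]))]
wrist nut_seat [(0.73, array([0.5423, 0.0419, 0.0332]))]
side tee_key [(0.97, array([0.5447, 0.1906, 0.1362]))]
side key_handle [(0.87, array([0.5482, 0.1892, 0.2345]))]
side nut_seat [(0.56, array([0.5432, 0.1901, 0.0628])), (0.26, array([0.5405, 0.09  , 0.0416]))]
scene tee_key [(0.62, array([0.5399, 0.1861, 0.1458]))]
scene key_handle [(0.58, array([0.5433, 0.1892, 0.2394]))]
scene nut_seat [(0.68, array([0.5476, 0.1913, 0.0599]))]
[[-0.0, -0.0, 0.03], [-0.0308, -0.0205, 0.0]]
[[-0.0, -0.0, 0.03], [-0.0308, -0.0205, 0.0]]
[[-0.0, -0.0, 0.03], [-0.0308, -0.0205, 0.0]]
[[-0.0, -0.0, 0.03], [-0.0308, -0.0205, 0.0]]
[[-0.0, -0.0, 0.03], [-0.0309, -0.0204, 0.0]]
[[-0.0, -0.0, 0.03], [-0.0309, -0.0204, 0.0]]
[[-0.0, -0.0, 0.03], [-0.0309, -0.0204, 0.0]]
[[-0.0, -0.0, 0.03], [-0.0309, -0.0204, 0.0]]
[[-0.0, -0.0, 0.03], [-0.0309, -0.0204, 0.0]]
[[-0.0, -0.0, 0.03], [-0.0309, -0.0204, 0.0]]
```

View pics/r2.png

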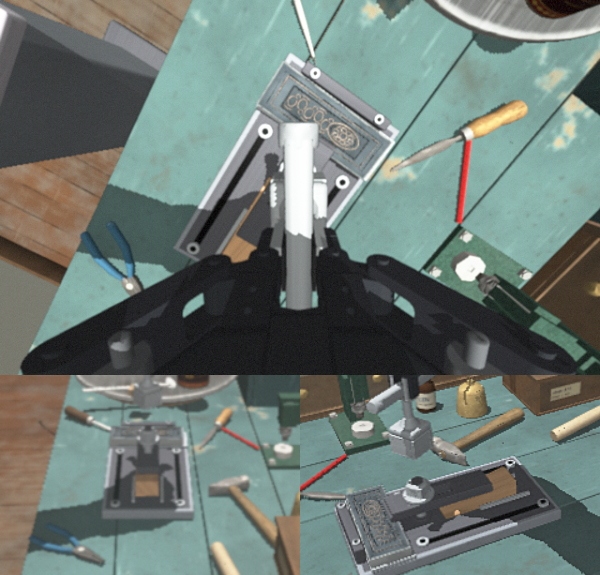

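Emit:
servo_tool --moves '[[[0, 0, 0], [-0.018, -0.014, 0], 0], [[0, 0, 0], [-0.035, -0.028, 0], 0], [[0, 0, 0], [-0.035, -0.028, 0], 0], [[0, 0, 0], [-0.035, -0.028, 0], 0], [[0, 0, 0], [-0.035, -0.028, 0], 0], [[0, 0, 0], [-0.035, -0.028, 0], 0], [[0, 0, 0], [-0.035, -0.028, 0], 0], [[0, 0, 0], [-0.035, -0.028, 0], 0], [[0, 0, 0], [-0.035, -0.028, 0], 0], [[0, 0, 0], [-0.035, -0.028, 0], 0], [[0, 0, 0], [-0.035, -0.028, 0], 0], [[0, 0, 0], [-0.018, -0.014, 0], 0]]'

```text
time: 22.95
ee_pos: [0.489, -0.304, 0.225]
tcp_rot: [-180.0, 0.0, 122.2]
wrist_force: [0.0, 1.0, -3.1]
opening: 0.012
grasp_force: 108.3
```

Emit:
servo_tool --moves '[[[0, 0, 0], [0, 0, 0], 0], [[0, 0, 0], [0, 0, 0.04], 0], [[0, 0, 0], [0, 0, 0.04], 0], [[0, 0, 0], [0, 0, 0.03], 0], [[0, 0, 0], [0, 0, 0.02], 0], [[0, 0, 0], [0, 0, 0], 0]]'

```text
time: 23.55
ee_pos: [0.4885, -0.2991, 0.0922]
tcp_rot: [-179.9, -0.3, 122.4]
wrist_force: [0.4, 0.0, -3.5]
opening: 0.0118
grasp_force: 108.0
```

```bash
python3 rel.py r3
python3 - <<'E'
import cv2,numpy as np
b=cv2.imread("pics/r3_side.png")[150:390,150:450];c=cv2.imread("pics/r3_scene.png")[80:320,340:640]
cv2.imwrite("pics/r3.png",np.hstack([cv2.resize(b,(400,320)),cv2.resize(c,(400,320))]))
E
```

```text
23.55 [ 0.4885 -0.2991  0.0922] [-179.88   -0.27  122.39] [ 0.4  0.  -3.5] [ 0.01  0.04 -0.07] 0.0118 108.0 [-31.5   7.9  -2.1  80.3   0.   26.1]
wrist tee_key [(0.7, array([ 0.4869, -0.2971,  0.0084]))]
wrist key_handle [(0.56, array([ 0.4908, -0.301 ,  0.112 ]))]
wrist nut_seat []
side tee_key [(0.73, array([ 0.4958, -0.3009,  0.0123])), (0.57, array([0.5366, 0.1006, 0.021 ]))]
side key_handle [(0.76, array([ 0.4979, -0.2989,  0.1119]))]
side nut_seat [(0.8, array([0.5448, 0.1918, 0.064 ])), (0.44, array([ 0.4957, -0.3002,  0.1097]))]
scene tee_key []
scene key_handle [(0.52, array([ 0.7261,  0.0043, -0.0044]))]
scene nut_seat [(0.79, array([0.5452, 0.1889, 0.063 ])), (0.66, array([0.5415, 0.2614, 0.0252]))]
```

View pics/r3.png

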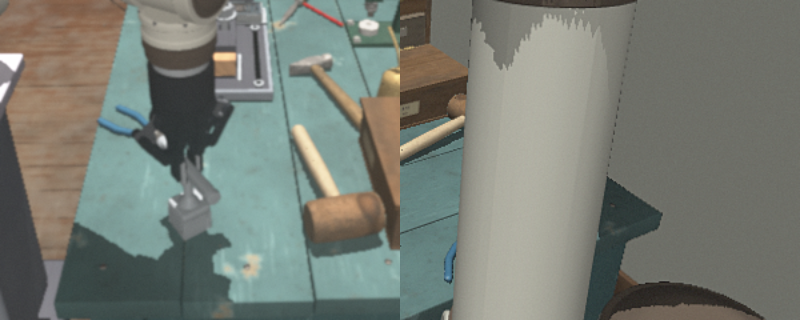

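Emit:
servo_tool --moves '[[[0, 0, 0], [0, 0, 0.004], 0], [[0, 0, 0], [0, 0, 0.003], 0], [[0, 0, 0], [0, 0, 0.0015], 0], [[0, 0, 0], [0, 0, 0.001], 0], [[0, 0, 0], [0, 0, 0.0005], 0], [[0, 0, 0], [0, 0, 0], 0]]'

```text
time: 24.75
ee_pos: [0.4898, -0.3008, 0.0852]
tcp_rot: [-180.0, -0.0, 122.3]
wrist_force: [0.2, 0.5, -2.3]
opening: 0.0118
grasp_force: 108.1
```

```bash
python3 -c "
from h import *
st()"
```

```text
24.75 [ 0.4898 -0.3008  0.0852] [-180.     -0.    122.34] [ 0.2  0.5 -2.3] [ 0.02  0.04 -0.02] 0.0118 108.1 [-31.6   8.   -2.8  79.2   0.   26.1]
```

Emit:
servo_tool --moves '[[[0, 0, 0], [0, 0, 0.001], 0], [[0, 0, 0], [0, 0, 0.001], 0], [[0, 0, 0], [0, 0, 0.0005], 0], [[0, 0, 0], [0, 0, 0], 0]]'

```text
time: 25.15
ee_pos: [0.4898, -0.3008, 0.0827]
tcp_rot: [-180.0, -0.0, 122.3]
wrist_force: [-0.3, 0.7, -3.7]
opening: 0.0121
grasp_force: 108.1
```

```bash
python3 -c "
from h import *
st()"
```

```text
25.15 [ 0.4898 -0.3008  0.0827] [-1.8000e+02 -1.0000e-02  1.2234e+02] [-0.3  0.7 -3.7] [ 0.02  0.01 -0.01] 0.0121 108.1 [-31.6   8.   -3.   79.    0.   26.1]
```

Emit:
servo_tool --moves '[[[0, 0, 0], [0, 0, 0.0005], 0], [[0, 0, 0], [0, 0, 0.0005], 0], [[0, 0, 0], [0, 0, 0], 0]]'

```text
time: 25.45
ee_pos: [0.4899, -0.301, 0.0823]
tcp_rot: [180.0, 0.0, 122.3]
wrist_force: [-1.1, 0.8, 1.8]
opening: 0.0118
grasp_force: 109.0
```

```bash
python3 -c "
from h import *
st()"
```

```text
25.45 [ 0.4899 -0.301   0.0823] [1.7999e+02 4.0000e-02 1.2233e+02] [-1.1  0.8  1.8] [ 0.18  0.38 -0.02] 0.0118 109.0 [-31.6   8.   -3.1  78.9  -0.   26.1]
```

Emit:
servo_tool --moves '[[[0, 0, 0], [0, 0, 0], 30], [[0, 0, 0], [0, 0, 0], 60], [[0, 0, 0], [0, 0, 0], 100], [[0, 0, 0], [0, 0, 0], 100], [[0, 0, 0], [0, 0, 0], 100], [[0, 0, 0], [0, 0, -0.01], 100], [[0, 0, 0], [0, 0, -0.03], 100], [[0, 0, 0], [0, 0, -0.04], 100], [[0, 0, 0], [0, 0, -0.04], 100], [[0, 0, 0], [-0.02, 0.03, -0.03], 100], [[0, 0, 0], [-0.03, -0.02, 0], 100], [[0, 0, 0], [0, 0, 0], 100]]'

```text
time: 26.65
ee_pos: [0.5257, -0.3402, 0.2327]
tcp_rot: [180.0, 0.1, 122.3]
wrist_force: [-0.1, -0.0, -0.0]
opening: 0.0852
grasp_force: 0.0
```

```bash
python3 rel.py r4
python3 - <<'E'
from h import *
for cam in("side","scene"):
    c=calibration(cam); im,d=camera(cam)
    for n in ["wedge","strap_heel","die","mallet","pliers","hammer"]:
        print(cam,n,[(round(a["score"],2),w(a["xyz"],c).round(3)) for a in mark_of(n,cam)[:1]])
    P=cloud(cam,d,d>0)
    for y in np.arange(.09,.16,.02):
        S=P[(abs(P[:,0]-.543)<.017)&(abs(P[:,1]-y)<.006)&(P[:,2]>.044)&(P[:,2]<.07)]
        if len(S): print(round(y,3),len(S),np.median(S[:,2]).round(4),end=" ")
a=cv2.imread("pics/r4_wrist.png");b=cv2.imread("pics/r4_side.png")[130:370,150:450];c=cv2.imread("pics/r4_scene.png")[100:340,100:400]
cv2.imwrite("pics/r4.png",np.vstack([np.hstack([cv2.resize(b,(400,300)),cv2.resize(c,(400,300))])]))
E
```

```text
26.65 [ 0.5257 -0.3402  0.2327] [1.7999e+02 1.2000e-01 1.2229e+02] [-0.1 -0.  -0. ] [-0.02 -0.   -0.03] 0.0852 0.0 [-32.9  15.8  22.7  96.7  -0.   24.8]
wrist tee_key [(0.93, array([ 0.4874, -0.2994, -0.001 ]))]
wrist key_handle [(0.76, array([ 0.4942, -0.304 ,  0.1029]))]
wrist nut_seat []
side tee_key [(0.78, array([ 0.4955, -0.3004, -0.0033]))]
side key_handle [(0.94, array([ 0.4947, -0.3004,  0.0935])), (0.73, array([ 0.5433,  0.1497, -0.003 ]))]
side nut_seat []
scene tee_key [(0.17, array([0.5388, 0.1003, 0.0177]))]
scene key_handle [(0.38, array([ 6.753e-01, -2.203e-01,  4.000e-04])), (0.35, array([0.5379, 0.2583, 0.0264]))]
scene nut_seat [(0.93, array([0.5472, 0.1898, 0.062 ]))]
side wedge [(0.83, array([0.541, 0.101, 0.021]))]
side strap_heel [(0.46, array([0.541, 0.087, 0.042]))]
side die []
side mallet [(0.65, array([ 0.681, -0.218, -0.   ]))]
side pliers [(0.96, array([ 0.406, -0.085,  0.002]))]
side hammer [(0.97, array([ 0.722,  0.008, -0.005]))]
scene wedge [(0.59, array([0.542, 0.1  , 0.02 ]))]
scene strap_heel [(0.7, array([0.542, 0.086, 0.043]))]
scene die [(0.85, array([0.539, 0.257, 0.027]))]
scene mallet [(0.95, array([ 0.676, -0.218,  0.   ]))]
scene pliers [(0.73, array([ 0.407, -0.087,  0.001]))]
scene hammer [(0.79, array([ 0.728,  0.005, -0.003]))]
0.09 63 0.0579 0.11 64 0.0582 0.13 64 0.058 0.15 65 0.0562
```

View pics/r4.png

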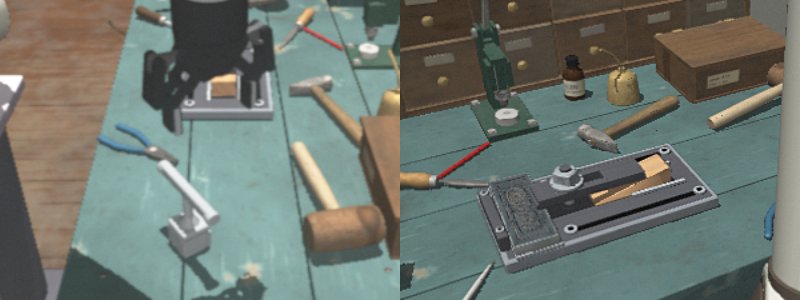

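```bash
python3 -c "
from workcell import *
print(job_done())"
```

```text
the job is handed in; nothing more can be done
None
```

The job is handed in at about 27 s of the 64 s limit: the strap is level on the wedge, the nut was turned clockwise until it met its stop (1.17 N m), the key stands upright on the bench, and the die and other tools lie where they were.

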